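# Find the tired vibration mount by feel and flip its tag down

## Robot

A 6-joint arm with a two-finger parallel gripper is mounted at the origin on the work surface. World frame = base frame: x ahead of the robot, y to its left, z up, the work surface at z = 0. Lengths are in mm, angles in rad, forces in N, time in s.
With the tool pointing down it reaches from about 275 to 750 mm from the base axis. Payload 10.2 kg.
Tool frame: the origin (TCP) lies midway between the tips of the shut fingers; the grasp point (between the pads) lies 19 mm behind it; z points along the fingers, y is the direction in which the jaws open and shut (so a half turn about z gives the same grasp; the last joint's range is limited). The gripper opens to 85 mm and grips with 20 to 120 N. Pads are 22 mm wide; open, the fingers measure 114 mm over their backs; the gripper's body (76 mm by 85 mm) begins 54 mm behind the grasp point. The pads swing forward as they close: fully open they stand 13 mm farther back than shut.
Start: joints at [0.965, 0.313, 1.498, -0, 1.331, -0.223], TCP at [196.111, 487.003, 231.294] pointing down, gripper open.
Joint ranges: [-2.94, 2.94], [-0.97, 2.17], [0.19, 2.56], [-1.23, 4.37], [0.02, 3.11], [-2.88, 2.88]. Speed limits (rad/s): [2.39, 2.39, 3.01, 3.14, 3.14, 3.14].

## Interface

Orientations are given as a unit quaternion [w, x, y, z].
In Python, from rig import ctrl, capture, calibration, order gives the robot as it stands.
- The arm moves only by the tool jog_arm, never from a script. Its argument "rows" is a list that holds one entry, the list of rows, each a list of 6 numbers: the shift along the tool's x, y, z as a fraction of full scale, then the turn, a rotation vector about the tool's x, y, z as a fraction of full scale. In form: [[[x, y, z, ax, ay, az], ...]]. A call has 1 to 8 rows; each row is the pose to reach, as a shift and turn from the pose commanded when the call began, along the tool's axes at that moment; what a row does not reach only later rows make up. Full scale, the value 1, is 0.15 m for a shift and pi/2 rad for a turn. A row lasts 1/12 s, in which the tool goes at most 41.7 mm and 7.16 degrees, less where a joint would pass 70% of its speed; a pose out of reach is approached as far as the arm can. A call with a number of a shift or a turn outside -1 to 1 is refused whole. A call with a gripper value outside its range is refused whole. "jaw" is the gripper command: -1 is fully open, 1 is shut, values between are in proportion, set as the call begins (left out, the last holds). The fingers move at their own pace and stop on an object; "grip_force" is the grip in N (left out, the last holds). Time passes only in rows, so rows that repeat a pose let the fingers close. It gives the time, the measured TCP pose, the force and the opening at its end, in the units of the state.
- ctrl.sense(): the state, without advancing time (a new reading comes with each control period).
- capture(name): name is "scene" or "top" or "wrist"; returns the picture (400x640x3 uint8, red, green, blue); there is no depth.
- calibration(name): a dict with "fov_y" (degrees; the focal length in pixels is half the picture's height over the tangent of half this angle, whatever the lens; pixels are square), "cx", "cy" (the principal point, pixels), "k1" (the pictures are not rectified: a ray, as slopes to the right and down, at radius r is drawn at 1 + k1 r^2 times it, then the intrinsics apply), "view" (4x4, takes a point from world to camera coordinates); the wrist camera has in their place "mount" (4x4, takes a point from camera to tool coordinates, whose origin is the TCP and whose axes are the flange's). Camera axes: x right, y down, z forward; pixel columns grow to the right and rows downward; lengths in mm; the calibration is good to about 2 mm. A picture is of the moment at which its call begins: read the wrist's pose just before it. calibration takes no time and is no camera call.
- order.finish_job(): hands the job in, once; it reports no verdict.
The state is a dict: "time_s": time; "joints": joint angles; "dq": joint speeds; "tau": joint torques, N m; "eef_pos": TCP position; "ee_rot": TCP orientation; "force": force on the tool from outside, world axes, zero at the start; "wrist_torque": the same for the moment, N m; "grip_width": opening from 0.0 (shut) to 1.0 (fully open).
Only numpy, scipy, OpenCV 4.12 (cv2) and the standard library are available. Lean on these libraries where they do the work, as an engineer would, in place of code of your own. Each camera call takes 0.05 s, during which the arm holds its last target.

## Task

Going from the robot's left to its right, press the blue pad of each of the three spring mounts down about half a centimetre with the fingertips and let it come back up, to feel which spring is the softest. Then push the yellow flip tag behind the softest mount down flat to mark it for replacement, leaving the other two tags standing. Only press and push: pull no pad up, and neither pick up nor shift any of the loose things on and around the board.

Things in the scene. Friction and masses are not known exactly. Their poses are not given: they have to be found in the camera images.
- board: black optical breadboard, 170 (x) x 360 (y) x 12 mm, fixed to the table; origin under its centre, on the table. Its z is up, its +x points away from the robot and its +y to the robot's left, within 15 degrees. Three spring mounts that look alike are bolted to its three seats in a row along y, each with its own yellow flip tag behind it (+x side). Which mount is on which seat changes
- seat_left (a point): the left (+y of the board) seat, at board x -35, y 120 mm: point on the board's top face (12 mm above the table) under the centre of its mount: steel foot, dark cup, bare coil, dark cap 54 mm across that carries a flat blue rubber pad 46 mm across, its top 60 mm above the seat (72 above the table)
- hinge_left (a point): middle of the hinge pin (along board y) of the tag of the mount on the left seat, at board x +18, y 120 mm, 19 mm above the table. The tag, a yellow flap with a red band at its free edge, 34 wide, 44 from pin to edge, 4 mm thick, slopes up from it away from the mount towards board +x. Lying flat, its upper face is about 21 to 23 mm above the table
- seat_middle (a point): the middle seat, at board x -35, y 0 mm: point on the board's top face (12 mm above the table) under the centre of its mount: steel foot, dark cup, bare coil, dark cap 54 mm across that carries a flat blue rubber pad 46 mm across, its top 60 mm above the seat (72 above the table)
- hinge_middle (a point): middle of the hinge pin (along board y) of the tag of the mount on the middle seat, at board x +18, y 0 mm, 19 mm above the table. The tag, a yellow flap with a red band at its free edge, 34 wide, 44 from pin to edge, 4 mm thick, slopes up from it away from the mount towards board +x. Lying flat, its upper face is about 21 to 23 mm above the table
- seat_right (a point): the right (-y of the board) seat, at board x -35, y -120 mm: point on the board's top face (12 mm above the table) under the centre of its mount: steel foot, dark cup, bare coil, dark cap 54 mm across that carries a flat blue rubber pad 46 mm across, its top 60 mm above the seat (72 above the table)
- hinge_right (a point): middle of the hinge pin (along board y) of the tag of the mount on the right seat, at board x +18, y -120 mm, 19 mm above the table. The tag, a yellow flap with a red band at its free edge, 34 wide, 44 from pin to edge, 4 mm thick, slopes up from it away from the mount towards board +x. Lying flat, its upper face is about 21 to 23 mm above the table
- spring_p (a joint): how far the pad of one of the three mounts (on any seat) is pressed straight down, m: 0 at rest, 0.012 at the stop; negative if pulled up. A linear spring without preload that comes back up by itself. The rates of the three lie between 0.4 and 1.6 N per mm; the softest has less than half the rate of either other one
- tag_p (a joint): angle of the tag of the mount of spring_p, rad: 0 standing at 45 degrees, 0.75 (stop) practically flat; starts between 0 and 0.2. Its stiff hinge (about 2 N, 25 mm from the pin, turns it) stays where it is left; pressing straight down on the flap from above, 20 to 30 mm from the pin, pushes it flat
- spring_q (a joint): how far the pad of one of the three mounts (on any seat) is pressed straight down, m: 0 at rest, 0.012 at the stop; negative if pulled up. A linear spring without preload that comes back up by itself. The rates of the three lie between 0.4 and 1.6 N per mm; the softest has less than half the rate of either other one
- tag_q (a joint): angle of the tag of the mount of spring_q, rad: 0 standing at 45 degrees, 0.75 (stop) practically flat; starts between 0 and 0.2. Its stiff hinge (about 2 N, 25 mm from the pin, turns it) stays where it is left; pressing straight down on the flap from above, 20 to 30 mm from the pin, pushes it flat
- spring_r (a joint): how far the pad of one of the three mounts (on any seat) is pressed straight down, m: 0 at rest, 0.012 at the stop; negative if pulled up. A linear spring without preload that comes back up by itself. The rates of the three lie between 0.4 and 1.6 N per mm; the softest has less than half the rate of either other one
- tag_r (a joint): angle of the tag of the mount of spring_r, rad: 0 standing at 45 degrees, 0.75 (stop) practically flat; starts between 0 and 0.2. Its stiff hinge (about 2 N, 25 mm from the pin, turns it) stays where it is left; pressing straight down on the flap from above, 20 to 30 mm from the pin, pushes it flat
- post: loose steel optical post standing on the board between the left and middle mounts, 12.7 mm across, 56 mm tall with its stud; origin under its centre. Bystander
- adapter: loose brass and steel coaxial adapter standing on the board between the middle and right mounts, 21 mm across, 30 mm tall; origin under its centre. Bystander
- positioner: loose probe micropositioner on the table, left: black magnetic base 60 x 50 mm, micrometer screws, bent needle arm reaching 88 mm to its -x, 103 mm tall; origin under its base. Bystander
- wafer_box: dark round wafer box on the table, left, 116 mm across, 22 mm tall; origin under its centre. Bystander
- gel_box: small amber-lidded chip box on the table, right, 52 x 52 x 20 mm; origin under its centre. Bystander
- driver: red-handled screwdriver, 170 mm long, lying on the table beyond the board, lengthwise along y; origin on the table under its middle. Bystander
- bottle: white squeeze bottle with blue cap on the table, right, 56 mm across, 140 mm tall; origin under its centre. Bystander

How it is judged (in metres and radians):
On the way, in this order (a step that is already met when the one before it is completed fails the run):
1. the pad of the mount on the left seat is pressed down more than 3 mm by the fingers (horizontal distance between the grasp point and seat_left below 0.045 m and contact force between the fingers and anything else above 0.5 N and value of joint any of spring_p, spring_q, spring_r above 0.003 m), for 0.1 s.
2. the pad of the mount on the middle seat is pressed down more than 3 mm by the fingers (horizontal distance between the grasp point and seat_middle below 0.045 m and contact force between the fingers and anything else above 0.5 N and value of joint any of spring_p, spring_q, spring_r above 0.003 m), for 0.1 s.
3. the pad of the mount on the right seat is pressed down more than 3 mm by the fingers (horizontal distance between the grasp point and seat_right below 0.045 m and contact force between the fingers and anything else above 0.5 N and value of joint any of spring_p, spring_q, spring_r above 0.003 m), for 0.1 s.
4. the tag of the softest mount is pushed down flat (angle over 0.6) (value of joint tag_q above 0.6 rad), for 0.2 s.
At the end, for the whole second after the job is handed in: The softest mount's tag lies flat (angle over 0.6 rad), the other two still stand (under 0.35 rad), all three pads are back up (within 2 mm), and every bystander is within 20 mm of where it started (value of joint tag_q above 0.6 rad and value of joint each of tag_p, tag_r below 0.35 rad and value of joint each of spring_p, spring_q, spring_r below 0.002 m and distance of each of post, adapter, positioner, wafer_box, gel_box, driver, bottle from where it was at the start of the episode below 0.02 m); the robot touches nothing.
It fails at once if the tag of a mount that is not the softest is pushed down (over 0.35 rad) (value of joint any of tag_p, tag_r above 0.35 rad).
It fails at once if a pad is pulled up more than 2.5 mm (value of joint any of spring_p, spring_q, spring_r below -0.0025 m).
It fails at once if a loose bystander is picked up or shifted more than 20 mm (distance of any of post, adapter, positioner, wafer_box, gel_box, driver, bottle from where it was at the start of the episode above 0.02 m).
It also fails if it takes over 48 s, if anything falls off the work surface, if the arm or the gripper's body presses on something with over 40 N, if the wrist force passes 120 N, or if a joint passes its speed limit or range.

## Working session

There is one attempt and no reset: what is moved stays moved. The work goes in short steps, Python scripts to look and compute and a tool call to move; the robot and the scene stay as the last step left them, time stands still between calls to the robot, and variables do not carry over. Pictures are saved under pics/ and viewed, and the job is handed in when it is done.

Besides the shell and the picture viewer there is one more tool, called after ">>>" by a JSON object that holds its "name" and its "arguments". jog_arm: Moves the arm, as the interface text tells. Shift numbers are shares of 0.15 m and turn numbers shares of pi/2 rad, none past 1 either way. Its arguments: {"type":"object","properties":{"rows":{"type":"array","items":{"type":"array","items":{"type":"array","items":{"type":"number"}}}},"jaw":{"type":"number"},"grip_force":{"type":"number"}},"required":["rows"]}

```bash
ls; mkdir -p pics; python3 - <<'E'
from rig import ctrl,capture,calibration
import cv2
print(ctrl.sense())
for n in ("scene","top"):
    cv2.imwrite(f"pics/{n}0.png",capture(n)[:,:,::-1]); print(n,calibration(n))
print(calibration("wrist"))
E
```

```text
pics
{'time_s': 0.0, 'joints': array([ 9.64558873e-01,  3.13450692e-01,  1.49845448e+00, -2.46976022e-06,
        1.33096745e+00, -2.23379128e-01]), 'dq': array([-0.00104818,  0.00069402, -0.00065989, -0.00021469,  0.00084245,
        0.00039554]), 'tau': array([-5.45662006e-04, -4.12284279e+01, -2.59723896e+01, -2.60654242e-04,
        4.42040269e-03, -1.91004017e-05]), 'eef_pos': array([195.97839684, 486.77426698, 230.72816636]), 'ee_rot': array([-2.56825033e-04,  1.90261818e-01,  9.81733177e-01, -5.86192264e-04]), 'force': array([-0.17854233,  0.17491686, -0.01414627]), 'wrist_torque': array([ 0.00193562,  0.01584098, -0.05409053]), 'grip_width': 0.9989111269080173}
scene {'fov_y': 50.838437063148135, 'cx': 317.02970146809145, 'cy': 192.06716948498828, 'k1': -0.06357906792600292, 'view': array([[ 8.52489904e-01,  5.22635235e-01, -1.06477926e-02,
        -4.85718622e+02],
       [ 2.89127580e-01, -4.88380964e-01, -8.23340317e-01,
        -1.15078022e+02],
       [-4.35506839e-01,  6.98810737e-01, -5.67448101e-01,
         1.37247170e+03],
       [ 0.00000000e+00,  0.00000000e+00,  
[... 264 characters left out ...]
0879e-01, -7.98180454e-03, -1.41045916e-01,
         5.79532205e+02],
       [ 1.41196110e-01, -2.32725574e-02, -9.89708061e-01,
         1.12342613e+03],
       [ 0.00000000e+00,  0.00000000e+00,  0.00000000e+00,
         1.00000000e+00]])}
{'fov_y': 62.235012411135834, 'cx': 315.16761368971254, 'cy': 198.0530955848975, 'k1': 0.02107253475961537, 'mount': array([[ 4.89358000e-04, -9.63782448e-01, -2.66689245e-01,
         6.79826372e+01],
       [ 9.99999865e-01,  4.24312497e-04,  3.01523208e-04,
        -2.67281716e-01],
       [-1.77443196e-04, -2.66689356e-01,  9.63782525e-01,
        -1.42605454e+02],
       [ 0.00000000e+00,  0.00000000e+00,  0.00000000e+00,
         1.00000000e+00]])}
```

View pics/top0.png

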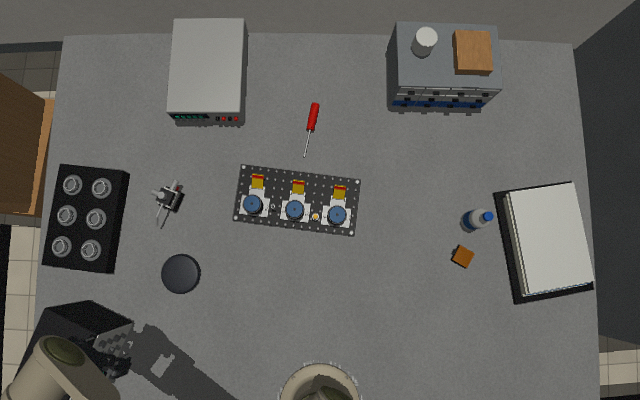

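View pics/scene0.png

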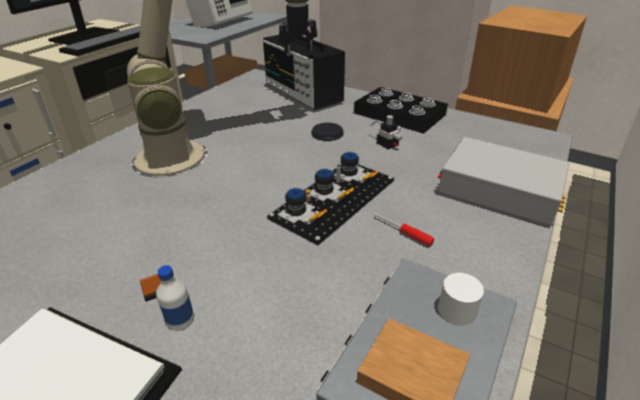

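The top view shows the board at (297,200), blue pads near (253,203), (294,209) and (337,215), and the tags just above them. Next I'll locate the pads in both views.

```bash
cat > h.py <<'E'
import numpy as np,cv2
from rig import ctrl,capture,calibration
from scipy.spatial.transform import Rotation as R
def tool(s):
    q=s['ee_rot'];T=np.eye(4);T[:3,:3]=R.from_quat([q[1],q[2],q[3],q[0]]).as_matrix();T[:3,3]=s['eef_pos'];return T
def cam(n,s=None):
    c=calibration(n)
    c['c2w']=np.linalg.inv(c['view']) if 'view' in c else tool(s)@c['mount'];return c
def ray(c,u,v):
    f=200/np.tan(np.radians(c['fov_y']/2))
    d=np.array([(u-c['cx'])/f,(v-c['cy'])/f]);p=d.copy()
    for _ in range(20): p=d/(1+c['k1']*(p@p))
    return c['c2w'][:3,3],c['c2w'][:3,:3]@np.array([p[0],p[1],1])
def onz(c,u,v,z):
    o,d=ray(c,u,v);return o+d*(z-o[2])/d[2]
def proj(c,P):
    f=200/np.tan(np.radians(c['fov_y']/2))
    q=np.linalg.inv(c['c2w'])@np.append(P,1);a=q[:2]/q[2];a=a*(1+c['k1']*(a@a));return f*a[0]+c['cx'],f*a[1]+c['cy']
def blobs(img,lo,hi,amin):
    m=cv2.inRange(cv2.cvtColor(img,cv2.COLOR_RGB2HSV),lo,hi)
    n,l,st,ce=cv2.connectedComponentsWithStats(m)
    return [(st[i],ce[i]) for i in range(1,n) if st[i][4]>=amin]
E
python3 - <<'E'
from h import *
c=cam('top');im=cv2.imread('pics/top0.png')[:,:,::-1].copy()
for nm,lo,hi,z in (('blue',(95,70,50),(125,255,255),72),('yel',(18,120,100),(35,255,255),38)):
    for st,ce in blobs(im,lo,hi,15):
        if 230<ce[0]<365 and 160<ce[1]<240: print(nm,st,ce.round(1),onz(c,*ce,z).round(1))
cv2.imwrite('pics/crop.png',cv2.resize(im[155:245,225:370,::-1],None,fx=5.5,fy=5.5,interpolation=cv2.INTER_CUBIC))
E
```

```text
blue [244 195  16  17 205] [251.5 203.2] [559.6 191.2  72. ]
blue [286 201  17  16 207] [294.2 208.6] [545.3  72.1  72. ]
blue [329 207  17  16 202] [336.8 214.3] [530.3 -46.7  72. ]
yel [252 173  12   3  15] [257.5 174.3] [648.5 181.2  38. ]
yel [252 178  11  11 106] [257. 183.] [623.1 182.   38. ]
yel [293 179  12   3  17] [298.6 180.4] [631.7  61.7  38. ]
yel [292 184  12  10 101] [297.7 188.6] [607.4  64.1  38. ]
yel [335 184  11   3  17] [339.7 185.4] [617.9 -57.2  38. ]
yel [333 189  12  10 102] [338.5 193.7] [593.5 -53.8  38. ]
```

View pics/crop.png

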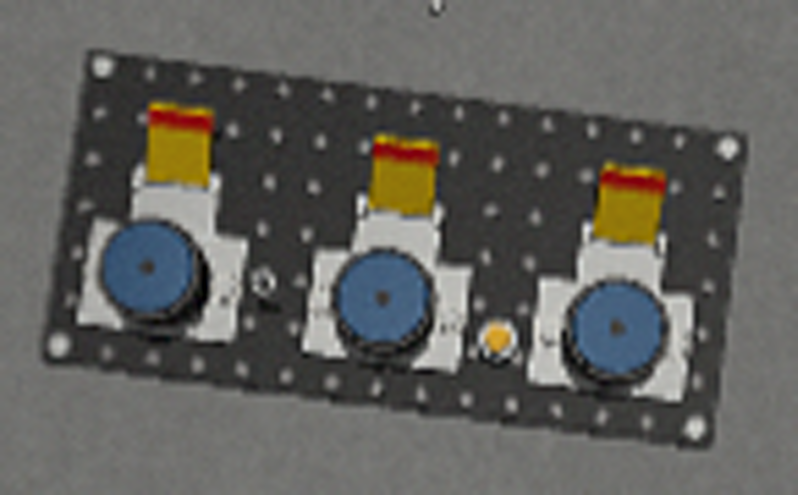

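>>> {"name": "jog_arm", "arguments": {"rows": [[[-0.25,-0.08,0,0,0,-0.04],[-0.5,-0.15,0,0,0,-0.08],[-0.75,-0.23,0,0,0,-0.12],[-1,-0.31,0,0,0,-0.166],[-1,-0.31,0,0,0,-0.166]]], "jaw": 1, "grip_force": 20}}

```text
time_s: 0.52
eef_pos: [322.0, 384.3, 230.9]
ee_rot: [0.0, 0.062, 0.998, -0.001]
force: [0.4, 1.0, -0.0]
grip_width: 0.302
```

```bash
cat > go.py <<'E'
import sys
from h import *
s=ctrl.sense();T=tool(s);t=np.array(list(map(float,sys.argv[1:4])))
d=T[:3,:3].T@(t-T[:3,3])
ty=T[:3,1];print('t',s['time_s'],'pos',s['eef_pos'].round(1),'F',s['force'].round(2),'tooly ang',np.degrees(np.arctan2(ty[1],ty[0])).round(2),'z',T[:3,2].round(4),'gw',round(s['grip_width'],3))
print('shift mm',d.round(1),'frac',(d/150).round(3))
E
python3 go.py 559.6 191.2 170
```

```text
t 0.5167 pos [322.  384.3 230.9] F [ 0.39  0.96 -0.03] tooly ang 82.95 z [ 7.0e-04 -1.5e-03 -1.0e+00] gw 0.302
shift mm [-259.4 -162.4   61.4] frac [-1.73  -1.082  0.409]
```

>>> {"name": "jog_arm", "arguments": {"rows": [[[-0.22,-0.14,0,0,0,0],[-0.43,-0.27,0,0,0,0],[-0.65,-0.41,0,0,0,0],[-0.87,-0.54,0,0,0,0],[-0.87,-0.54,0,0,0,0]]]}}

```text
time_s: 0.93
eef_pos: [441.4, 287.9, 230.7]
ee_rot: [0.0, 0.064, 0.998, -0.001]
force: [0.0, -0.6, 0.3]
grip_width: -0.001
```

```bash
python3 go.py 559.6 191.2 170
```

```text
t 0.9333 pos [441.4 287.9 230.7] F [ 0.03 -0.58  0.31] tooly ang 82.7 z [ 5.0e-04 -1.3e-03 -1.0e+00] gw -0.001
shift mm [-129.5  -80.9   60.8] frac [-0.863 -0.539  0.406]
```

>>> {"name": "jog_arm", "arguments": {"rows": [[[-0.22,-0.14,0.05,0,0,0],[-0.43,-0.27,0.15,0,0,0],[-0.65,-0.41,0.3,0,0,0],[-0.86,-0.54,0.4,0,0,0],[-0.86,-0.54,0.4,0,0,0],[-0.86,-0.54,0.4,0,0,0]]]}}

```text
time_s: 1.43
eef_pos: [556.0, 194.4, 169.6]
ee_rot: [-0.002, 0.062, 0.998, -0.0]
force: [-0.6, -0.1, -0.1]
grip_width: -0.002
```

```bash
python3 go.py 559.6 191.2 90; python3 - <<'E'
from h import *
s=ctrl.sense();c=cam('wrist',s);im=capture('wrist');cv2.imwrite('pics/w1.png',im[:,:,::-1])
for st,ce in blobs(im,(95,70,50),(125,255,255),300): print('blue',st,ce.round(1),onz(c,*ce,72).round(1))
for st,ce in blobs(im,(18,120,100),(35,255,255),200): print('yel',st,ce.round(1),onz(c,*ce,35).round(1))
E
```

```text
t 1.4333 pos [556.  194.4 169.6] F [-0.64 -0.14 -0.11] tooly ang 82.86 z [-3.1e-03 -3.0e-04 -1.0e+00] gw -0.002
shift mm [-4.3 -2.7 79.6] frac [-0.028 -0.018  0.53 ]
blue [ 125  177   62   58 2677] [155.6 205.8] [545.2  74.5  72. ]
blue [ 285  177   59   58 2596] [314.4 205.5] [559.8 193.2  72. ]
blue [   0  179   29   57 1203] [ 11.2 208.3] [533.9 -31.5  72. ]
yel [  24  245   54   49 1437] [ 53.2 264.6] [596.7 -49.9  35. ]
yel [ 164  245   42   33 1230] [185.3 261.2] [608.7  68.3  35. ]
```

View pics/w1.png

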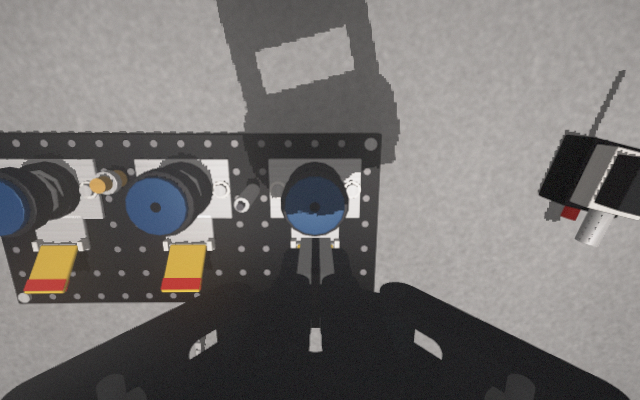

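The wrist view agrees with the top view within 2 mm: left pad at (314,205), middle at (156,206), and the post and adapter clear. I'll go down to z = 82, just above the pad.

>>> {"name": "jog_arm", "arguments": {"rows": [[[-0.02,-0.01,0.15,0,0,0],[-0.02,-0.01,0.3,0,0,0],[-0.02,-0.01,0.45,0,0,0],[-0.02,-0.01,0.58,0,0,0],[-0.02,-0.01,0.58,0,0,0],[-0.02,-0.01,0.58,0,0,0]]]}}

```text
time_s: 1.98
eef_pos: [557.9, 194.7, 85.0]
ee_rot: [-0.0, 0.06, 0.998, 0.0]
force: [0.1, 0.0, 0.3]
grip_width: 0.0
```

```bash
python3 go.py 560 192 67
```

```text
t 1.9833 pos [557.9 194.7  85. ] F [0.08 0.01 0.34] tooly ang 83.09 z [-1.e-04  1.e-04 -1.e+00] gw 0.0
shift mm [-2.4 -2.5 18. ] frac [-0.016 -0.016  0.12 ]
```

>>> {"name": "jog_arm", "arguments": {"rows": [[[-0.01,-0.01,0.04,0,0,0],[-0.01,-0.01,0.07,0,0,0],[-0.01,-0.01,0.07,0,0,0],[-0.01,-0.01,0.07,0,0,0]]]}}

```text
time_s: 2.32
eef_pos: [559.9, 192.0, 74.2]
ee_rot: [0.0, 0.061, 0.998, 0.0]
force: [-0.1, -0.3, -0.0]
grip_width: 0.0
```

>>> {"name": "jog_arm", "arguments": {"rows": [[[0,0,0.01,0,0,0],[0,0,0.02,0,0,0],[0,0,0.03,0,0,0],[0,0,0.03,0,0,0],[0,0,0.03,0,0,0]]]}}

```text
time_s: 2.73
eef_pos: [560.1, 192.0, 69.7]
ee_rot: [0.0, 0.061, 0.998, 0.0]
force: [0.3, -0.5, 2.9]
grip_width: -0.002
```

>>> {"name": "jog_arm", "arguments": {"rows": [[[0,0,0.01,0,0,0],[0,0,0.015,0,0,0],[0,0,0.015,0,0,0],[0,0,0.015,0,0,0]]]}}

```text
time_s: 3.07
eef_pos: [560.1, 192.0, 67.6]
ee_rot: [0.0, 0.061, 0.998, 0.0]
force: [-1.9, -0.2, 7.3]
grip_width: -0.002
```

>>> {"name": "jog_arm", "arguments": {"rows": [[[0,0,0.01,0,0,0],[0,0,0.015,0,0,0],[0,0,0.015,0,0,0],[0,0,0.015,0,0,0]]]}}

```text
time_s: 3.4
eef_pos: [560.2, 192.0, 65.7]
ee_rot: [0.001, 0.061, 0.998, 0.0]
force: [-1.3, -0.4, 9.5]
grip_width: -0.003
```

Left: about 1.5 N/mm, so it is stiff and has been pressed about 6 mm. I'll lift off and go to the middle one.

>>> {"name": "jog_arm", "arguments": {"rows": [[[0,0,-0.03,0,0,0],[0,0,-0.08,0,0,0],[0,0,-0.2,0,0,0],[0,0,-0.3,0,0,0],[0,0,-0.3,0,0,0]]]}}

```text
time_s: 3.82
eef_pos: [560.9, 192.1, 112.5]
ee_rot: [0.002, 0.061, 0.998, 0.0]
force: [0.7, 0.6, 0.4]
grip_width: 0.001
```

```bash
python3 go.py 545.3 73 108
```

```text
t 3.8167 pos [560.9 192.1 112.5] F [0.66 0.64 0.36] tooly ang 83.01 z [ 4.2e-03  5.0e-04 -1.0e+00] gw 0.001
shift mm [   1.  -120.1    4.4] frac [ 0.007 -0.801  0.029]
```

>>> {"name": "jog_arm", "arguments": {"rows": [[[0,-0.2,0,0,0,0],[0,-0.4,0,0,0,0],[0,-0.6,0,0,0,0],[0,-0.8,0,0,0,0],[0,-0.8,0,0,0,0],[0,-0.8,0.1,0,0,0],[0,-0.8,0.2,0,0,0],[0,-0.8,0.2,0,0,0]]]}}

```text
time_s: 4.48
eef_pos: [543.4, 73.0, 76.8]
ee_rot: [-0.003, 0.061, 0.998, 0.0]
force: [-0.3, 0.4, -1.8]
grip_width: -0.001
```

```bash
python3 go.py 545.3 73 74
```

```text
t 4.4833 pos [543.4  73.   76.8] F [-0.35  0.38 -1.82] tooly ang 82.99 z [-5.6e-03  5.0e-04 -1.0e+00] gw -0.001
shift mm [-1.9  0.2  2.7] frac [-0.013  0.002  0.018]
```

>>> {"name": "jog_arm", "arguments": {"rows": [[[0,0,0.02,0,0,0],[0,0,0.02,0,0,0],[0,0,0.02,0,0,0],[0,0,0.02,0,0,0]]]}}

```text
time_s: 4.82
eef_pos: [545.5, 73.0, 77.4]
ee_rot: [0.001, 0.061, 0.998, -0.0]
force: [0.5, 0.4, -0.7]
grip_width: -0.003
```

>>> {"name": "jog_arm", "arguments": {"rows": [[[0,0,0.02,0,0,0],[0,0,0.03,0,0,0],[0,0,0.03,0,0,0],[0,0,0.03,0,0,0],[0,0,0.03,0,0,0]]]}}

```text
time_s: 5.23
eef_pos: [545.2, 72.8, 72.3]
ee_rot: [0.0, 0.061, 0.998, -0.0]
force: [-0.3, -0.5, 0.9]
grip_width: -0.001
```

>>> {"name": "jog_arm", "arguments": {"rows": [[[0,0,0.01,0,0,0],[0,0,0.02,0,0,0],[0,0,0.02,0,0,0],[0,0,0.02,0,0,0],[0,0,0.02,0,0,0]]]}}

```text
time_s: 5.65
eef_pos: [545.4, 72.8, 69.4]
ee_rot: [0.0, 0.061, 0.998, 0.0]
force: [0.3, -0.0, 1.9]
grip_width: 0.0
```

>>> {"name": "jog_arm", "arguments": {"rows": [[[0,0,0.01,0,0,0],[0,0,0.02,0,0,0],[0,0,0.02,0,0,0],[0,0,0.02,0,0,0],[0,0,0.02,0,0,0]]]}}

```text
time_s: 6.07
eef_pos: [545.3, 72.8, 66.4]
ee_rot: [0.0, 0.061, 0.998, -0.0]
force: [1.2, 0.4, 3.0]
grip_width: 0.004
```

>>> {"name": "jog_arm", "arguments": {"rows": [[[0,0,0.002,0,0,0],[0,0,0.002,0,0,0],[0,0,0.002,0,0,0]]]}}

```text
time_s: 6.32
eef_pos: [545.3, 72.8, 66.1]
ee_rot: [0.0, 0.061, 0.998, -0.0]
force: [1.2, -0.2, 3.4]
grip_width: -0.0
```

Middle: 3.4 N at about 6 mm, so roughly 0.55 N/mm, much softer. Now the right one.

>>> {"name": "jog_arm", "arguments": {"rows": [[[0,0,-0.03,0,0,0],[0,0,-0.08,0,0,0],[0,0,-0.2,0,0,0],[0,0,-0.3,0,0,0],[0,0,-0.3,0,0,0]]]}}

```text
time_s: 6.73
eef_pos: [546.3, 72.8, 114.0]
ee_rot: [0.002, 0.061, 0.998, -0.0]
force: [-0.2, 0.2, 0.6]
grip_width: -0.003
```

>>> {"name": "jog_arm", "arguments": {"rows": [[[0,-0.2,0,0,0,0],[0,-0.4,0,0,0,0],[0,-0.6,0,0,0,0],[0,-0.8,0,0,0,0],[0,-0.8,0,0,0,0],[0,-0.8,0.1,0,0,0],[0,-0.8,0.2,0,0,0],[0,-0.8,0.2,0,0,0]]]}}

```text
time_s: 7.4
eef_pos: [528.9, -45.7, 78.2]
ee_rot: [-0.003, 0.061, 0.998, 0.001]
force: [0.1, 0.1, -1.1]
grip_width: -0.003
```

```bash
python3 go.py 530.5 -46 72
```

```text
t 7.4 pos [528.9 -45.7  78.2] F [ 0.1   0.11 -1.12] tooly ang 82.99 z [-0.0053  0.0017 -1.    ] gw -0.003
shift mm [-1.7 -0.1  6.2] frac [-0.011 -0.001  0.042]
```

>>> {"name": "jog_arm", "arguments": {"rows": [[[0,0,0.03,0,0,0],[0,0,0.05,0,0,0],[0,0,0.05,0,0,0],[0,0,0.05,0,0,0],[0,0,0.05,0,0,0]]]}}

```text
time_s: 7.82
eef_pos: [530.8, -46.3, 73.9]
ee_rot: [0.0, 0.061, 0.998, -0.0]
force: [0.2, 0.7, 1.5]
grip_width: -0.006
```

>>> {"name": "jog_arm", "arguments": {"rows": [[[0,0,0.01,0,0,0],[0,0,0.02,0,0,0],[0,0,0.02,0,0,0],[0,0,0.02,0,0,0],[0,0,0.02,0,0,0]]]}}

```text
time_s: 8.23
eef_pos: [530.8, -46.3, 70.7]
ee_rot: [0.0, 0.061, 0.998, -0.0]
force: [2.0, 0.4, 2.2]
grip_width: -0.001
```

>>> {"name": "jog_arm", "arguments": {"rows": [[[0,0,0.01,0,0,0],[0,0,0.015,0,0,0],[0,0,0.015,0,0,0],[0,0,0.015,0,0,0],[0,0,0.015,0,0,0]]]}}

```text
time_s: 8.65
eef_pos: [530.8, -46.3, 68.4]
ee_rot: [0.0, 0.061, 0.998, -0.0]
force: [2.0, 0.5, 4.1]
grip_width: 0.003
```

>>> {"name": "jog_arm", "arguments": {"rows": [[[0,0,0.01,0,0,0],[0,0,0.015,0,0,0],[0,0,0.015,0,0,0],[0,0,0.015,0,0,0],[0,0,0.015,0,0,0]]]}}

```text
time_s: 9.07
eef_pos: [530.9, -46.3, 66.3]
ee_rot: [0.0, 0.061, 0.998, -0.0]
force: [0.9, 0.9, 7.4]
grip_width: 0.002
```

>>> {"name": "jog_arm", "arguments": {"rows": [[[0,0,0,0,0,0],[0,0,0,0,0,0],[0,0,0,0,0,0]]]}}

```text
time_s: 9.32
eef_pos: [530.9, -46.3, 66.3]
ee_rot: [0.0, 0.061, 0.998, -0.0]
force: [0.4, 1.0, 5.4]
grip_width: 0.002
```

Middle looks softest, but the force readings are noisy. I'll press the right one a bit deeper to confirm.

>>> {"name": "jog_arm", "arguments": {"rows": [[[0,0,0.01,0,0,0],[0,0,0.02,0,0,0],[0,0,0.02,0,0,0],[0,0,0.02,0,0,0]]]}}

```text
time_s: 9.65
eef_pos: [530.9, -46.3, 63.5]
ee_rot: [0.0, 0.061, 0.998, -0.0]
force: [-0.1, 0.6, 9.8]
grip_width: -0.002
```

>>> {"name": "jog_arm", "arguments": {"rows": [[[0,0,0.02,0,0,0],[0,0,0.0,0,0,0]]]}}

```text
time_s: 9.82
eef_pos: [530.9, -46.3, 63.2]
ee_rot: [0.0, 0.061, 0.998, -0.0]
force: [0.6, 0.9, 8.9]
grip_width: -0.0
```

>>> {"name": "jog_arm", "arguments": {"rows": [[[0,0,-0.03,0,0,0],[0,0,-0.08,0,0,0],[0,0,-0.2,0,0,0],[0,0,-0.4,0,0,0],[0,0,-0.4,0,0,0],[0,0,-0.4,0,0,0]]]}}

```text
time_s: 10.32
eef_pos: [530.8, -46.4, 123.9]
ee_rot: [0.001, 0.061, 0.998, -0.0]
force: [0.1, 0.4, -0.4]
grip_width: -0.002
```

```bash
python3 - <<'E'
from h import *
s=ctrl.sense();c=cam('wrist',s);im=capture('wrist');cv2.imwrite('pics/w2.png',im[:,:,::-1]);print(s['eef_pos'])
for st,ce in blobs(im,(95,70,50),(125,255,255),300): print('blue',st,ce.round(1),onz(c,*ce,72).round(1))
for st,ce in blobs(im,(18,120,100),(35,255,255),200): print('yel',st,ce.round(1),onz(c,*ce,35).round(1))
E
```

```text
[530.77554497 -46.40154716 123.85351756]
blue [ 282  184   72   65 3349] [317.7 214.8] [527.6 -44.5  72. ]
blue [ 471  184   80   71 4240] [510.1 218.6] [544.3  72.7  72. ]
yel [ 444  261   52   41 1768] [468.6 280.8] [607.3  63.8  35. ]
yel [ 595  262   45   60 1771] [619.2 284.4] [623.3 176.9  35. ]
```

View pics/w2.png

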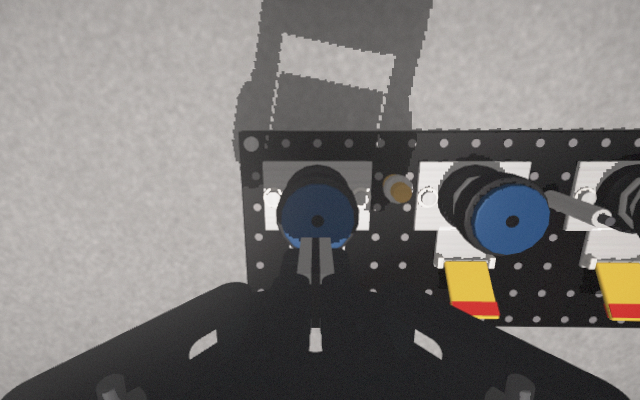

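The readings give left ~1.55, middle ~0.57 and right ~1.1 N/mm, so the middle mount is softest. In this view the middle tag is at (469,285) and still standing.

```bash
python3 go.py 614.8 64.2 123; python3 go.py 614.8 64.2 60|tail -1
```

```text
t 10.3667 pos [530.2 -46.2 122.7] F [-0.5   0.59 -0.47] tooly ang 83.01 z [-9.e-04  1.e-04 -1.e+00] gw 0.001
shift mm [-70.6 119.9  -0.4] frac [-0.47   0.799 -0.003]
shift mm [-70.6 119.9  62.6] frac [-0.471  0.799  0.417]
```

>>> {"name": "jog_arm", "arguments": {"rows": [[[-0.12,0.2,0,0,0,0],[-0.24,0.4,0,0,0,0],[-0.36,0.6,0,0,0,0],[-0.47,0.8,0,0,0,0],[-0.47,0.8,0.1,0,0,0],[-0.47,0.8,0.25,0,0,0],[-0.47,0.8,0.37,0,0,0],[-0.47,0.8,0.37,0,0,0]]]}}

```text
time_s: 11.03
eef_pos: [612.3, 64.6, 62.2]
ee_rot: [-0.005, 0.061, 0.998, 0.0]
force: [-0.7, 0.5, -0.5]
grip_width: -0.001
```

>>> {"name": "jog_arm", "arguments": {"rows": [[[0,0,0,0,0,0],[0,0,0,0,0,0]]]}}

```text
time_s: 11.2
eef_pos: [615.4, 64.1, 68.1]
ee_rot: [0.0, 0.061, 0.998, -0.0]
force: [-0.6, -0.4, 0.7]
grip_width: -0.002
```

```bash
python3 go.py 614.8 64.2 24
```

```text
t 11.2 pos [615.4  64.1  68.1] F [-0.64 -0.38  0.69] tooly ang 83.0 z [ 4.e-04 -1.e-04 -1.e+00] gw -0.002
shift mm [ 0.7  0.  44.1] frac [0.004 0.    0.294]
```

>>> {"name": "jog_arm", "arguments": {"rows": [[[0,0,0.04,0,0,0],[0,0,0.08,0,0,0],[0,0,0.12,0,0,0],[0,0,0.16,0,0,0],[0,0,0.19,0,0,0],[0,0,0.22,0,0,0],[0,0,0.22,0,0,0],[0,0,0.22,0,0,0]]]}}

```text
time_s: 11.87
eef_pos: [615.0, 64.2, 34.2]
ee_rot: [-0.0, 0.061, 0.998, 0.0]
force: [-1.0, 0.6, 0.6]
grip_width: 0.0
```

>>> {"name": "jog_arm", "arguments": {"rows": [[[0,0,0.02,0,0,0],[0,0,0.04,0,0,0],[0,0,0.06,0,0,0],[0,0,0.07,0,0,0],[0,0,0.07,0,0,0],[0,0,0.07,0,0,0]]]}}

```text
time_s: 12.37
eef_pos: [614.9, 64.3, 23.7]
ee_rot: [-0.001, 0.061, 0.998, 0.0]
force: [1.1, 0.1, -0.4]
grip_width: -0.004
```

>>> {"name": "jog_arm", "arguments": {"rows": [[[0,0,0.005,0,0,0],[0,0,0.01,0,0,0],[0,0,0.01,0,0,0],[0,0,0.01,0,0,0]]]}}

```text
time_s: 12.7
eef_pos: [615.1, 64.3, 22.4]
ee_rot: [-0.0, 0.061, 0.998, -0.0]
force: [-0.0, 0.2, -0.6]
grip_width: 0.003
```

```bash
python3 - <<'E'
from h import *
s=ctrl.sense();im=capture('wrist');cv2.imwrite('pics/w3.png',im[:,:,::-1]);print(s['eef_pos'],s['force'])
im=capture('scene')[150:250,260:400,::-1];cv2.imwrite('pics/s3.png',cv2.resize(im,None,fx=5,fy=5,interpolation=cv2.INTER_CUBIC))
E
```

```text
[615.14388662  64.25221208  22.44093361] [-0.04795072  0.15273747 -0.57501893]
```

View pics/s3.png

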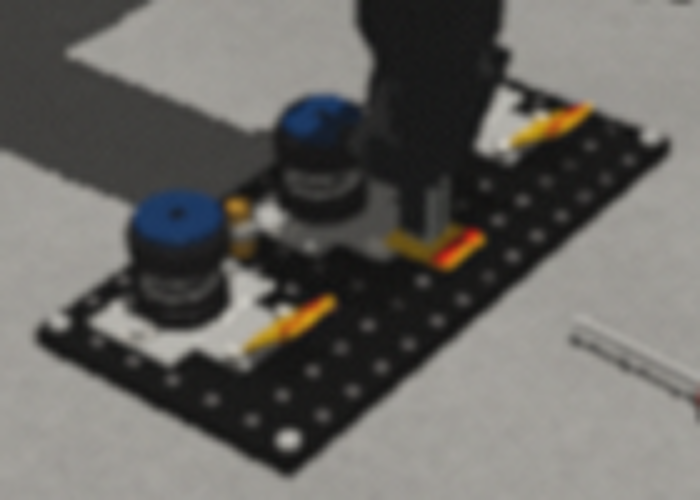

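In the scene crop the middle tag lies flat under the fingers at (440,248) and the outer tags are standing. I'll press a little more to feel the stop.

>>> {"name": "jog_arm", "arguments": {"rows": [[[0,0,0.005,0,0,0],[0,0,0.01,0,0,0],[0,0,0.01,0,0,0],[0,0,0.01,0,0,0]]]}}

```text
time_s: 13.13
eef_pos: [615.3, 64.3, 21.7]
ee_rot: [0.0, 0.061, 0.998, -0.0]
force: [-2.5, -0.4, 6.9]
grip_width: 0.004
```

Stop felt: 6.9 N at z = 21.7. I'll lift straight up and check.

>>> {"name": "jog_arm", "arguments": {"rows": [[[0,0,-0.05,0,0,0],[0,0,-0.2,0,0,0],[0,0,-0.4,0,0,0],[0,0,-0.6,0,0,0],[0,0,-0.8,0,0,0],[0,0,-0.9,0,0,0],[0,0,-0.9,0,0,0]]]}}

```text
time_s: 13.72
eef_pos: [616.7, 64.2, 160.4]
ee_rot: [0.004, 0.061, 0.998, -0.0]
force: [0.9, 0.1, -0.1]
grip_width: 0.003
```

>>> {"name": "jog_arm", "arguments": {"rows": [[[0.25,0,-0.2,0,0,0],[0.5,0,-0.4,0,0,0],[0.75,0,-0.4,0,0,0],[1,0,-0.4,0,0,0],[1,0,-0.4,0,0,0],[1,0,-0.4,0,0,0]]]}}

```text
time_s: 14.22
eef_pos: [464.6, 82.9, 215.8]
ee_rot: [-0.0, 0.061, 0.998, 0.0]
force: [0.4, -0.1, 0.3]
grip_width: 0.0
```

```bash
python3 - <<'E'
from h import *
s=ctrl.sense();print(s['time_s'],s['eef_pos'],s['force'])
a=capture('scene')[150:250,260:400,::-1]
b=capture('top')[155:245,225:370,::-1]
a=cv2.resize(a,(700,500),interpolation=cv2.INTER_CUBIC)
cv2.imwrite('pics/s4.png',a);cv2.imwrite('pics/t4.png',cv2.resize(b,None,fx=5,fy=5,interpolation=cv2.INTER_CUBIC))
cv2.imwrite('pics/w4.png',capture('wrist')[:,:,::-1])
E
```

```text
14.2167 [464.5819946   82.90591217 215.84743524] [ 0.41487715 -0.06136087  0.33446209]
```

View pics/s4.png

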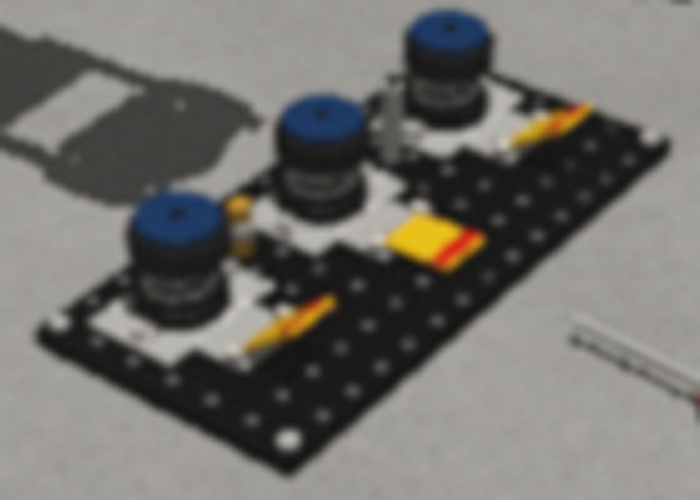

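View pics/w4.png

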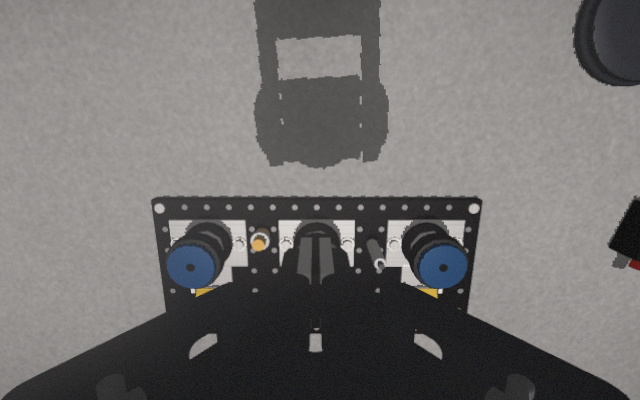

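The scene crop shows the middle tag flat at (437,243) and the outer tags standing at (290,325) and (550,125). All the pads are up, and the post and adapter are upright in place. The arm is clear, so I'm handing in.

```bash
python3 -c "
from rig import order
print(order.finish_job())"
```

```text
the job is handed in; nothing more can be done
None
```

I pressed the three pads from left to right, found the middle spring softest, and pushed its tag down flat. The job was handed in after about 14 s of the 48 s allowed; no verdict is reported.

| Mount | Pressed down | Force | Rate |
|---|---|---|---|
| Left | about 6 mm | 9.5 N | about 1.55 N/mm |
| Middle | about 6 mm | 3.4 N | about 0.57 N/mm |
| Right | about 6 mm, then 8.7 mm | about 6 N, then 9.4 N | about 1.1 N/mm |

- **Rates:** single force readings were noisy by about 1 N, so I pressed the right pad a second time, deeper, to confirm it. At these values the middle rate is about half the right one, not clearly under it, but it is still plainly the lowest.
- **Tag:** I pushed the middle tag down until I felt its stop, 6.9 N with the fingertips 21.7 mm above the table.
- **Last pictures:** they show the middle tag flat, the outer two tags standing, all three pads back up, and the post and adapter upright in place. I checked this by eye and did not measure the tag angles. I did not re-check the other loose things one by one, but the arm never went near them.

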